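# Drop a spent battery through the sprung flap of the battery bin

## Robot

A 6-joint arm with a two-finger parallel gripper is mounted at the origin on the work surface. World frame = base frame: x ahead of the robot, y to its left, z up, the work surface at z = 0. Lengths are in mm, angles in rad, forces in N, time in s.
With the tool pointing down it reaches from about 325 to 1000 mm from the base axis. Payload 5.1 kg.
Tool frame: the origin (TCP) lies between the finger pads; the fingertips stand 17 mm ahead of it and the grasp point (between the pads) lies 2 mm behind it (ctrl.tip_reach is the distance from the TCP to the fingertips, in mm); z points along the fingers, y is the direction in which the jaws open and shut (so a half turn about z gives the same grasp; the last joint's range is limited). The gripper opens to 85 mm and grips with 20 to 120 N. Pads are 22 mm wide; open, the fingers measure 114 mm over their backs; the gripper's body (76 mm by 85 mm) begins 54 mm behind the grasp point. The pads swing forward as they close: fully open they stand 13 mm farther back than shut.
Start: joints at [1.105, 0.124, 1.65, -0, 1.367, -0.083], TCP at [242.807, 602.934, 248.322] pointing down, gripper open.
Joint ranges: [-2.61, 2.61], [-1.02, 2.33], [0.03, 2.71], [-1.35, 4.49], [0.32, 2.68], [-2.91, 2.91]. Speed limits (rad/s): [2.57, 2.57, 3.14, 3.14, 3.14, 3.14].

## Interface

Orientations are given as a unit quaternion [x, y, z, w].
In Python, from cell import ctrl gives the robot as it stands. Calls block until the motion is done:
- ctrl.move_ptp(position, orientation): joint-space move of the TCP to a pose.
- ctrl.move_straight(position, rate=150, orientation=None, f_stop=None): straight line of the TCP; orientation=None keeps the orientation; rate is the mean speed in mm/s. With f_stop (N) it stops when the force on the tool has changed by that much, and returns True; else False.
- ctrl.movej(angles): joint-space move.
- ctrl.command_gripper(opening, f_grip=None): opening from 0.0 (shut) to 1.0 (fully open); f_grip is the grip in N (None keeps the last); returns when the fingers have stopped.
- ctrl.pause(seconds).
- ctrl.inverse_kinematics(position, orientation): joint angles nearest the present ones, or None.
- ctrl.sense(): the state.
- ctrl.camera(name): name is "scene" or "top" or "wrist"; returns a dict with "color" (384x512x3 uint8, blue, green, red), "fx", "fy", "cx", "cy" (pixels), "dist" ([k1, k2, p1, p2, k3] as OpenCV has them; the pictures are not rectified), "R" (3x3) and "t" (3): a world point X has camera coordinates R X + t. Camera axes: x right, y down, z forward; pixel columns grow to the right and rows downward; lengths in mm; the calibration is good to about 2 mm. A picture is of the moment at which its call begins. There is no depth.
A pose or a line that the arm cannot do raises ctrl.MotionError and nothing moves.
- ctrl.finish_job(): hands the job in, once; it reports no verdict.
The state is a dict: "clock": time; "qpos": joint angles; "qd": joint speeds; "joint_torque": joint torques, N m; "ee_pos": TCP position; "ee_rot": TCP orientation; "contact_force": force on the tool from outside, world axes, zero at the start; "ft_torque": the same for the moment, N m; "finger_gap": opening from 0.0 (shut) to 1.0 (fully open).
Only numpy, scipy, OpenCV 4.12 (cv2) and the standard library are available. Lean on these libraries where they do the work, as an engineer would, in place of code of your own. Each camera call takes 0.05 s, during which the arm holds its last target. There are 200 camera calls.

## Task

A spent 9 V block battery has been left lying on the lid of the used-battery bin. Press the bin's sprung flap open with one fingertip and, while it is held open, push the battery off the shelf and down through the opening with the other finger; then let go so that the flap springs shut over it. Do not pick the battery up, and leave the things around the bin where they are, including the fresh battery standing on the bench.

Things in the scene. Friction and masses are not known exactly. Their poses are not given: they have to be found in the camera images.
- bin: Used-battery bin, fixed: grey tub, grey level lid 320 (its x) x 220 mm (y), lid top 170 mm over the bench. Origin: centre of its underside, z up. The lid is a flat shelf from x = -10 to +160 mm, on which the spent battery lies; then an opening, x -135 to -10, y -62 to +62 mm, shut by the sprung flap; then a 25 mm strip. Lid 4 mm thick, tub empty below.
- shelf_edge (a point): Middle of the edge where the shelf ends and the opening begins, on the lid's top face (bin x = -10 mm, y = 0, z = 170 mm). The battery has to be pushed across this edge in the bin's -x direction.
- hinge_line (a point): Middle of the opening's opposite edge, along which the flap is hinged (bin x = -135 mm, y = 0, z = 170 mm).
- flap (a joint): Black flap, 120 x 120 x 4 mm, shut level with the lid, hinged at hinge_line along the bin's y. Rad: 0 shut, grows as its shelf-side edge drops into the bin, stop 1.25. A spring shuts it: 0.06 N m to start it, 0.15 N m at 0.8 rad (4 N at 40 mm from the hinge). A rim 6 mm high and wide round its three free edges stops a battery slid against the shut flap; the battery's weight does not open it.
- spent_centre (a point): Centre of the spent 9 V block battery (aluminium and black, two snap terminals on its +y end), lying flat on the lid's shelf: 26.5 mm (its x) by 48.5 mm (its y) by 17.5 mm high, about 45 g. Its 48.5 mm side lies roughly along the shelf edge. Slides freely on the shelf.
- fresh: Fresh 9 V block battery standing upright on the bench beside the bin, 26.5 by 17.5 by 48.5 mm high, origin at the centre of its underside. To be left alone.
- meter: Black hand multimeter lying on the bench beside the bin, 175 by 82 by 47 mm high, origin at the centre of its underside. To be left alone.
- reel: Solder reel standing on the bench beside the bin, 52 mm diameter, 38 mm high, origin at the centre of its underside. To be left alone.
- driver: Screwdriver 180 mm long lying on the bench beside the bin. To be left alone.
There are look-alikes about, which are no part of the job. What is shaped like the part that bears spent_centre but pink or turquoise is not meant.

How it is judged:
By the outcome, as a careful person would: the job done as asked, in the order asked, and still so for the second after the job is handed in, with the robot touching nothing.
It also fails if it takes over 32 s, if anything falls off the work surface, if the arm or the gripper's body presses on something with over 40 N, if the wrist force passes 120 N, or if a joint passes its speed limit or range.

## Working session

There is one attempt and no reset: what is moved stays moved. The work goes in short steps, each a Python script; the robot and the scene stay as the last script left them, time stands still between calls to the robot, and variables do not carry over. Pictures are saved under pics/ and viewed, about 8 in all and at most 12, crops included, and the job is handed in when it is done.

```bash
mkdir -p pics; ls; python3 - <<'E'
from cell import ctrl
import cv2,pickle
d={n:ctrl.camera(n) for n in("scene","top","wrist")}
pickle.dump(d,open("cams.pkl","wb"))
for n in d:
    print(n,d[n]["fx"],d[n]["t"],d[n]["dist"])
    cv2.imwrite(f"pics/{n}0.png",d[n]["color"])
s=cv2.hconcat([cv2.resize(d[n]["color"],(400,300),interpolation=cv2.INTER_AREA) for n in("scene","wrist")])
cv2.imwrite("pics/sw0.png",s)
cv2.imwrite("pics/top0.png",cv2.resize(d["top"]["color"],(800,600),interpolation=cv2.INTER_CUBIC))
print(ctrl.sense())
E
```

```text
pics
scene 346.9120014279708 [ -66.57686871 -271.40858993 1504.03682552] [-0.00952346  0.          0.          0.          0.        ]
top 450.8324541009508 [  16.06295581  647.7329778  1002.76334359] [-0.04476478  0.          0.          0.          0.        ]
wrist 268.8994359863319 [-647.88565518  -42.52190031  381.41027037] [-0.06011667  0.          0.          0.          0.        ]
{'clock': 0.15, 'qpos': array([ 1.10537730e+00,  1.24337920e-01,  1.65137181e+00,  6.82854661e-05,
        1.36752935e+00, -8.26043596e-02]), 'qd': array([ 0.00118409, -0.00061058, -0.00234682, -0.00012907,  0.00079756,
       -0.00051546]), 'joint_torque': array([ 5.79021053e-04, -4.24225974e+01, -3.66014493e+01, -7.32836384e-05,
        4.56917624e-03,  4.82214972e-06]), 'ee_pos': array([242.60372235, 602.53509217, 247.33984216]), 'ee_rot': array([ 1.90247445e-01,  9.81735825e-01, -7.83455596e-04, -2.54944999e-04]), 'contact_force': array([ 0.58441738, -0.10337911, -0.58832295]), 'ft_torque': array([-0.01874242,  0.00457994, -0.00419092]), 'finger_gap': 1.001446420740054}
```

View pics/top0.png

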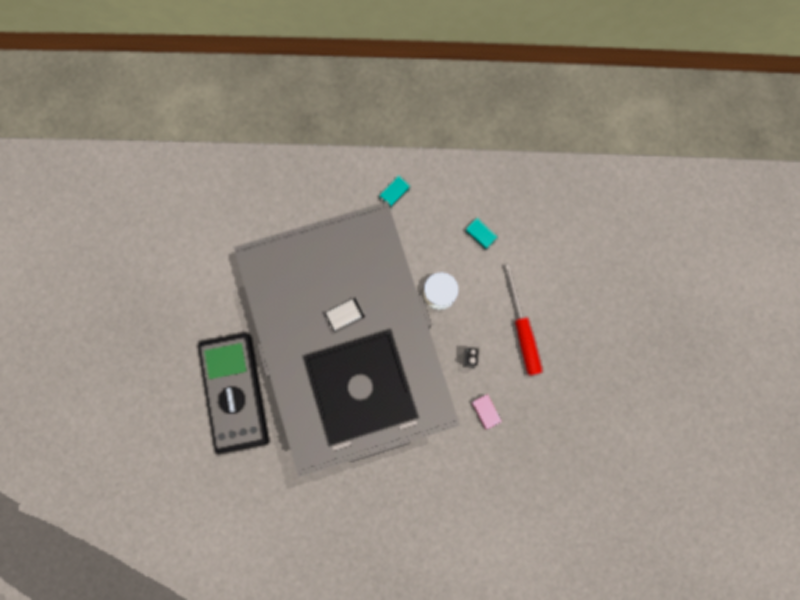

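View pics/sw0.png

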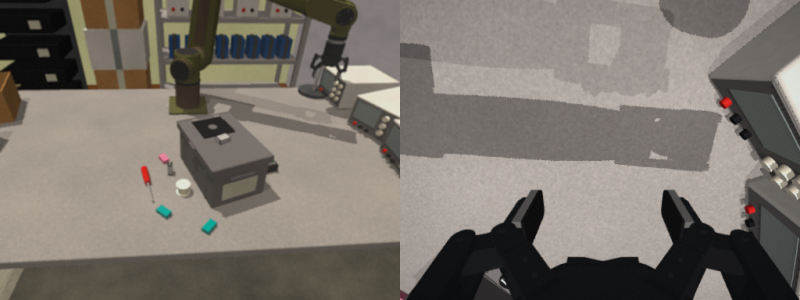

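The top picture shows the bin with its lid corners near (233,250), (388,207), (456,424) and (300,472). The black flap is centred near (360,387), and the white and aluminium battery lies on the shelf at (343,315). The look-alikes are turquoise at (395,191) and (481,234) and pink at (486,411). The fresh battery stands at (470,356). The block at (343,315) fits the description because it is aluminium, lies on the lid's shelf, and is next to the opening. I'll confirm that in an enlarged crop.

```bash
python3 - <<'E'
import cv2,pickle
d=pickle.load(open("cams.pkl","rb"))
im=d["top"]["color"][125:310,142:302]
im=cv2.resize(im,None,fx=3.2,fy=3.2,interpolation=cv2.INTER_CUBIC)
b=cv2.resize(d["top"]["color"][180:220,195:245],None,fx=5,fy=5,interpolation=cv2.INTER_CUBIC)
import numpy as np
c=np.zeros((592,512+250,3),np.uint8); c[:im.shape[0],:512]=im; c[:200,512:]=b
s=d["scene"]["color"][160:200,260:310]; c[210:410,512:]=cv2.resize(s,None,fx=5,fy=5,interpolation=cv2.INTER_CUBIC)
cv2.imwrite("pics/crop1.png",c)
E
```

```text
(no output)
```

View pics/crop1.png

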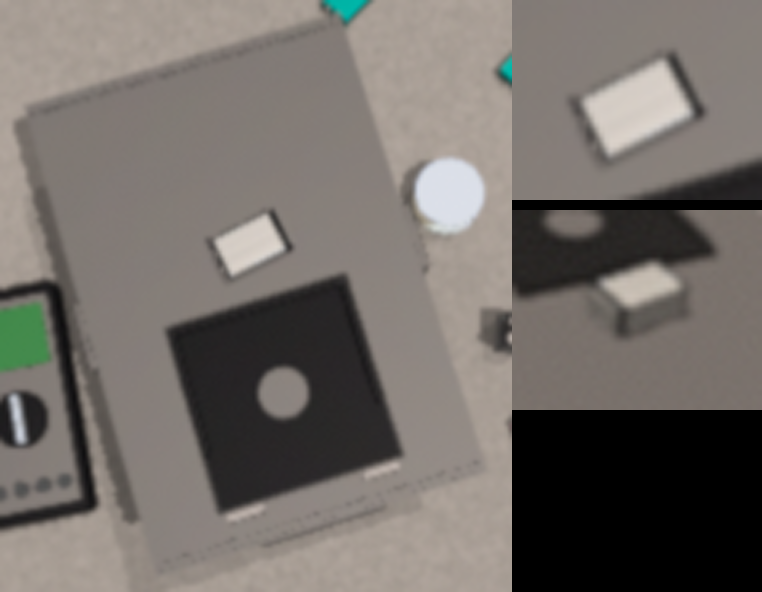

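The crop confirms it: a flat aluminium battery with black ends, with corners at (208,240), (272,210), (293,248) and (230,280) in the crop. The lid and flap corners are clear as well.

```bash
cat >h.py <<'E'
import cv2,numpy as np,pickle
from scipy.optimize import least_squares
def ray(c,px,z):
    K=np.array([[c["fx"],0,c["cx"]],[0,c["fy"],c["cy"]],[0,0,1]])
    u=cv2.undistortPoints(np.array(px,float).reshape(-1,1,2),K,np.array(c["dist"]))[:,0]
    R=np.array(c["R"]);o=-R.T@np.array(c["t"])
    d=np.c_[u,np.ones(len(u))]@R
    return o+d*((z-o[2])/d[:,2])[:,None]
def fit(model,pts):
    f=lambda p:((np.array(model)@np.array([[np.cos(p[2]),np.sin(p[2])],[-np.sin(p[2]),np.cos(p[2])]])+p[:2])-pts[:,:2]).ravel()
    best=min((least_squares(f,[*pts.mean(0)[:2],a]) for a in(0,1.5,3,-1.5)),key=lambda r:r.cost)
    return best.x,f(best.x).reshape(-1,2)
E
python3 - <<'E'
from h import *
np.set_printoptions(precision=2,suppress=True)
c=pickle.load(open("cams.pkl","rb"))["top"]
cr=lambda p:(np.array(p)+.5)/3.2-.5+[142,125]
lid=[(28,112),(340,24),(484,464),(158,572)]
P=ray(c,cr(lid),170); print(P); 
print(fit([(160,110),(160,-110),(-160,-110),(-160,110)],P))
F=ray(c,cr([(167,327),(347,275),(402,457),(219,513)]),170);print(F)
print(fit([(-12,60),(-12,-60),(-133,-60),(-133,60)],F))
B=ray(c,cr([(208,240),(272,210),(293,248),(230,280)]),187.5);print(B,B.mean(0))
print(fit([(13.25,24.25),(13.25,-24.25),(-13.25,-24.25),(-13.25,24.25)],B))
for n,p,z in [("reel",(449,192),38),("fresh",(497,330),48),("teal",(345,5),17)]: print(n,ray(c,cr([p]),z))
E
```

```text
[[687.75 249.83 170.  ]
 [754.85  44.01 170.  ]
 [465.4  -56.13 170.  ]
 [392.51 148.45 170.  ]]
(array([575.13,  96.54,   0.33]), array([[ 2.96,  2.73],
       [ 7.34,  0.47],
       [-5.86, -3.34],
       [-4.44,  0.14]]))
[[547.29 150.19 170.  ]
 [584.6   34.64 170.  ]
 [468.43  -3.66 170.  ]
 [430.13 111.57 170.  ]]
(array([576.49,  95.82,   0.32]), array([[-0.93, -1.12],
       [-0.78,  0.44],
       [ 0.44,  0.96],
       [ 1.27, -0.28]]))
[[602.27 124.58 187.5 ]
 [623.04  84.23 187.5 ]
 [598.66  69.86 187.5 ]
 [576.81 109.38 187.5 ]] [600.2   97.01 187.5 ]
(array([600.2 ,  97.01,   0.5 ]), array([[-2.12,  0.07],
       [ 0.44, -2.1 ],
       [ 1.58, -0.48],
       [ 0.1 ,  2.51]]))
reel [[667.93 -41.21  38.  ]]
fresh [[563.84 -77.22  48.  ]]
teal [[819.52  41.11  17.  ]]
```

```bash
cat >>h.py <<'E'
from scipy.spatial.transform import Rotation as Rn
BX,BY,BA=576.,96.,.323
Rb=Rn.from_euler('z',BA).as_matrix()
def pose(xB,zB,th,yB=-6.6,L=17.,g=85.,flip=1):
    """TCP pose putting the inner tip edge of the pushing finger at bin (xB,yB,zB), tilted th deg"""
    t=np.radians(th); ab=np.array([np.cos(t),0,np.sin(t)]); z=np.array([np.sin(t),0,-np.cos(t)])
    y=flip*ab; x=np.cross(y,z)
    p=np.array([xB,yB,zB])-g/2*ab-L*z
    return Rb@p+[BX,BY,0], Rn.from_matrix(Rb@np.c_[x,y,z]).as_quat()
E
python3 - <<'E'
from h import *
from cell import ctrl
np.set_printoptions(precision=3,suppress=True)
print(ctrl.tip_reach)
for f in(1,-1):
    for a in((50,230,20),(50,172,20),(20,172,32),(-12,172,34)):
        p,q=pose(*a,flip=f); print(f,a,p,ctrl.inverse_kinematics(p,q))
f=min((1,-1),key=lambda f:abs(ctrl.inverse_kinematics(*pose(50,230,20,flip=f))[5]))
print("flip",f)
ctrl.move_ptp(*pose(50,230,20,flip=f))
s=ctrl.sense();print(s["clock"],s["ee_pos"],s["contact_force"])
ims=[]
for n in("wrist","top","scene"):
    c=ctrl.camera(n)["color"]; cv2.imwrite(f"pics/{n}1.png",c); ims.append(c)
t=cv2.resize(ims[1][125:310,142:302],(260,300)); s=cv2.resize(ims[2][110:260,200:360],(320,300))
cv2.imwrite("pics/v1.png",cv2.vconcat([cv2.hconcat([t,s]),cv2.resize(ims[0],(580,300*580//400))])[:600] if 0 else cv2.hconcat([cv2.resize(ims[0],(512,384)),cv2.vconcat([cv2.resize(t,(240,277)),cv2.resize(s,(240,225))])[:384]]))
E
```

```text
17.0
1 (50, 230, 20) [582.124  91.09  231.439] [ 0.019 -0.187  2.009  0.123  0.989 -0.355]
1 (50, 172, 20) [582.124  91.09  173.439] [ 0.019 -0.132  2.062  0.133  0.882 -0.372]
1 (20, 172, 32) [554.34   81.79  163.895] [-0.036 -0.285  2.249  0.304  0.671 -0.549]
1 (-12, 172, 34) [524.289  71.731 162.328] [-0.072 -0.384  2.334  0.355  0.667 -0.617]
-1 (50, 230, 20) [582.124  91.09  231.439] [ 0.019 -0.187  2.009  0.123  0.989  2.787]
-1 (50, 172, 20) [582.124  91.09  173.439] [ 0.019 -0.132  2.062  0.133  0.882  2.77 ]
-1 (20, 172, 32) [554.34   81.79  163.895] [-0.036 -0.285  2.249  0.304  0.671  2.592]
-1 (-12, 172, 34) [524.289  71.731 162.328] [-0.072 -0.384  2.334  0.355  0.667  2.525]
flip 1
2.35 [582.151  91.815 231.567] [ 0.498 -0.455  0.176]
```

View pics/v1.png

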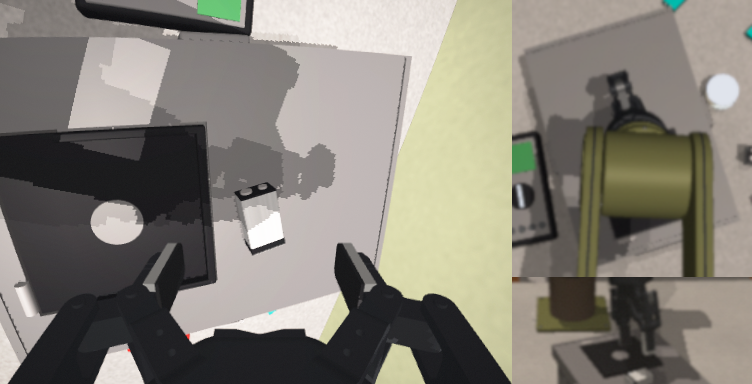

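The wrist view shows the battery at about (260,218) between the open fingers, the flap's shelf edge along x≈206–215, and the fingertips at about (177,248) and (345,245). I'll overlay my predicted geometry on this view to check the calibration.

```bash
cat >>h.py <<'E'
def proj(c,P):
    K=np.array([[c["fx"],0,c["cx"]],[0,c["fy"],c["cy"]],[0,0,1]])
    R=np.array(c["R"]);return cv2.projectPoints(np.array(P,float).reshape(-1,1,3),cv2.Rodrigues(R)[0],np.array(c["t"],float),K,np.array(c["dist"]))[0][:,0]
def b2w(P): return np.array(P,float)@Rb.T+[BX,BY,0]
def tool2w(s,P): return np.array(P,float)@Rn.from_quat(s["ee_rot"]).as_matrix().T+s["ee_pos"]
E
python3 - <<'E'
from h import *
from cell import ctrl
c=ctrl.camera("wrist"); s=ctrl.sense()
x0,y0,k=100,100,2.6
im=cv2.resize(c["color"][y0:330,x0:400],None,fx=k,fy=k,interpolation=cv2.INTER_CUBIC)
def dr(P,col,cl=True):
    q=((proj(c,P)+.5-[x0,y0])*k-.5).round().astype(int); cv2.polylines(im,[q.reshape(-1,1,2)],cl,col,1)
dr(b2w([(-10,62,170),(-10,-62,170),(-135,-62,170),(-135,62,170)]),(0,255,0))
Rz=Rn.from_euler('z',.5).as_matrix()
for z in(170,187.5): dr(np.array([(13.25,24.25,z),(13.25,-24.25,z),(-13.25,-24.25,z),(-13.25,24.25,z)])@Rz.T+[600.2,97,0],(0,0,255))
for sg in(1,-1):
    for L,col in((17,(255,0,255)),(4,(255,255,0))): dr(tool2w(s,[(-11,sg*42.5,L),(11,sg*42.5,L)]),col,False)
cv2.imwrite("pics/v2.png",im)
E
```

```text
(no output)
```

View pics/v2.png

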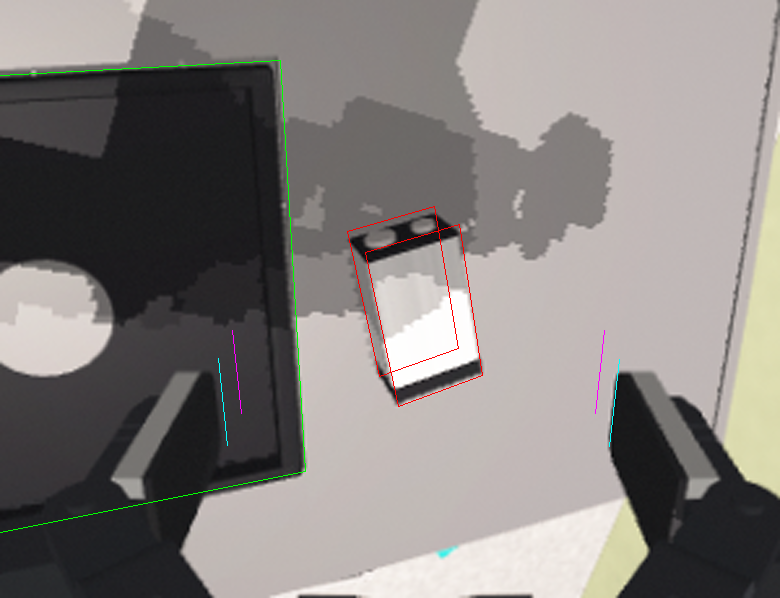

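The bin and battery outlines match to about 2 mm. The fingertips sit at L≈3 mm with the gripper open, not 17, which agrees with the pads swinging back when open. I'll update L, press the flap and find the shelf by touch with the pushing finger.

```bash
python3 - <<'E'
from h import *
from cell import ctrl
np.set_printoptions(precision=2,suppress=True)
def go(x,z,th,rate,f=None):
    p,q=pose(x,z,th,L=3); r=ctrl.move_straight(p,rate=rate,orientation=q,f_stop=f)
    s=ctrl.sense(); e=s["ee_pos"]; zB=170+0
    print((x,z,th),r,"clock %.2f"%s["clock"],"dz %.1f"%(e[2]-p[2]),s["contact_force"]); return e[2]-p[2],r
go(47,215,20,100)
go(47,186,20,60,8)
dz,r=go(47,164,20,15,6)
print("contact zB=",164+dz)
if r: go(47,164+dz+2.5,20,15)
c=ctrl.camera("wrist")["color"]; cv2.imwrite("pics/v3.png",c)
E
```

```text
(47, 215, 20) False clock 2.98 dz -0.9 [-1.01 -0.12  0.21]
(47, 186, 20) False clock 3.62 dz -0.3 [-0.35  0.56  1.54]
(47, 164, 20) True clock 4.62 dz 6.5 [-1.19 -0.36  3.37]
contact zB= 170.49746833219373
(47, np.float64(172.99746833219373), 20) False clock 5.01 dz -0.1 [0.67 0.18 1.48]
```

View pics/v3.png

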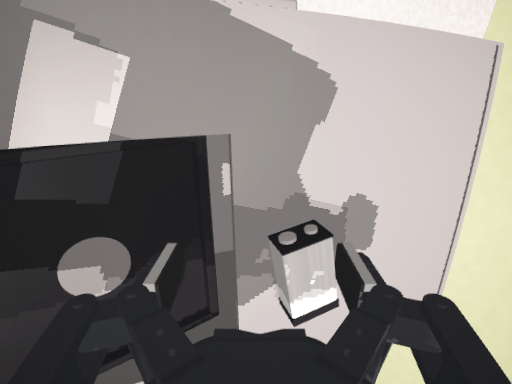

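The shelf was touched at zB=170.5, as predicted. The flap is being held open by the left finger at about (165,270), and the right finger is just behind the battery at about (345,265). Next I push across the edge while tilting to open the flap further.

```bash
cat >>h.py <<'E'
def go(ctrl,x,z,th,rate,f=None):
    p,q=pose(x,z,th,L=3); r=ctrl.move_straight(p,rate=rate,orientation=q,f_stop=f)
    s=ctrl.sense(); print((x,z,th),r,"clock %.2f"%s["clock"],(s["ee_pos"]-p).round(1),s["contact_force"].round(1)); return r
E
python3 - <<'E'
from h import *
from cell import ctrl
a=go(ctrl,22,173,34,25,15)
c1=ctrl.camera("wrist")["color"]
a=a or go(ctrl,8,173,34,25,15)
c2=ctrl.camera("wrist")["color"]
cv2.imwrite("pics/v4.png",cv2.hconcat([c1[60:,:390],c2[60:,:390]]))
E
```

```text
(22, 173, 34) False clock 6.13 [ 0.8 -0.1  1.2] [1.2 0.3 5.6]
(8, 173, 34) False clock 6.89 [ 1.6 -0.   2.3] [4.8 1.8 7.3]
```

View pics/v4.png

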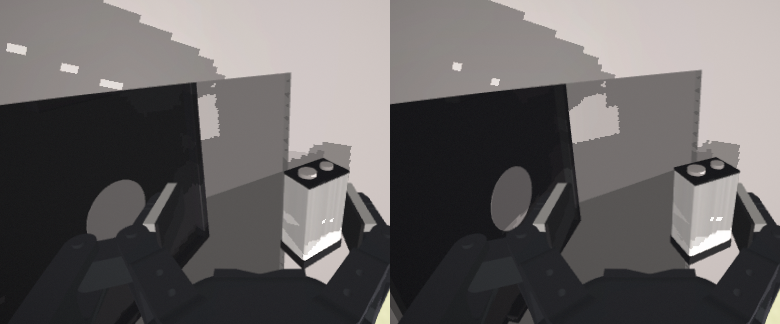

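The flap is now well open, with its free edge at x≈205 in the first view and about 575 in the second. The battery at (705,210) overhangs the shelf edge at x≈695. I'll keep pushing.

```bash
python3 - <<'E'
from h import *
from cell import ctrl
a=go(ctrl,-4,173,34,30,18)
c1=ctrl.camera("wrist")["color"]
a=a or go(ctrl,-15,173,34,30,18)
ctrl.pause(.2)
c2=ctrl.camera("wrist")["color"]
cv2.imwrite("pics/v5.png",cv2.hconcat([c1[60:,:390],c2[60:,:390]]))
E
```

```text
(-4, 173, 34) True clock 7.33 [6.6 0.7 6.2] [7.2 4.6 3.1]
```

View pics/v5.png

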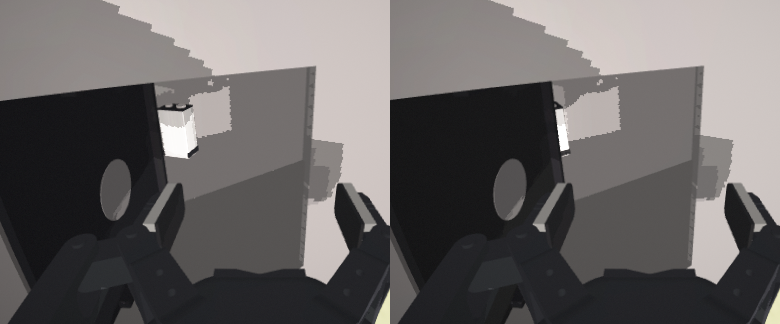

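The battery has dropped past the flap's free edge. It shows at (180,130) and then partly hidden behind the flap at (562,130), down in the tub. I'll lift straight out so the flap springs shut, then look.

```bash
python3 - <<'E'
from h import *
from cell import ctrl
s0=ctrl.sense();print(s0["contact_force"])
a=go(ctrl,4,240,34,80,20)
if not a:
    go(ctrl,10,300,20,120)
    ctrl.pause(.5)
    q=[1.105,0.124,1.65,0,1.367,-0.083]; q0=ctrl.sense()["qpos"].copy(); 
c1=ctrl.camera("wrist")["color"]
if not a: ctrl.movej(q)
s=ctrl.sense();print(s["clock"],s["contact_force"])
c2=ctrl.camera("top"); pickle.dump(c2,open("top2.pkl","wb")); t=c2["color"]
d=cv2.absdiff(t,pickle.load(open("cams.pkl","rb"))["top"]["color"]).max(2)
ys,xs=np.where(d>25); print(len(xs), (xs.min(),xs.max(),ys.min(),ys.max()) if len(xs) else "")
cv2.imwrite("pics/v6.png",cv2.hconcat([c1[:,:400],cv2.resize(t[100:325,120:345],(384,384),interpolation=cv2.INTER_CUBIC)]))
E
```

```text
[7.49118468 4.63181713 2.53601216]
(4, 240, 34) False clock 8.55 [-0.7  0.  -1.3] [ 0.4 -0.1 -0.7]
(10, 300, 20) False clock 9.28 [-0.6 -0.  -1.6] [-0.3 -0.1  0. ]
12.0083 [-0.01477929  0.28777832  0.07319524]
290 (np.int64(2), np.int64(233), np.int64(190), np.int64(318))
```

View pics/v6.png

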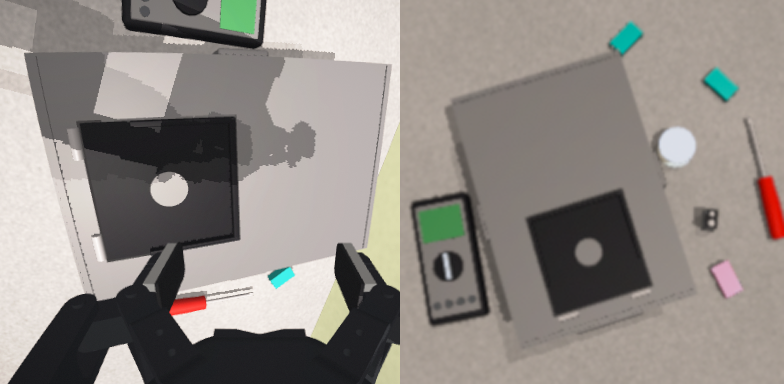

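The flap is shut and level, the shelf is clear, and the meter, reel, fresh battery, driver and look-alikes look unmoved. The arm is back at its start pose, touching nothing.

```bash
python3 - <<'E'
from cell import ctrl
print(ctrl.finish_job())
E
```

```text
the job is handed in; nothing more can be done
None
```

I pushed the spent battery through the opening while one fingertip held the flap open. I then lifted clear so the flap sprang shut, and handed the job in at about 12 s on the robot clock (limit 32 s).

**What I did:** With the gripper open and tilted, one finger pressed the flap down while the other pushed the battery off the shelf. The flap was open before the battery moved, and opened further as I pushed.

**Last checks:**
- **Result:** The final pictures show the flap closed level with the lid and the shelf empty.
- **Surroundings:** By eye, the meter, reel, fresh battery, driver and look-alikes are where they were.
- **Robot:** The arm is back at its start pose, and the force reading is near zero.

**What disagreed or stayed open:**
- **Last push stopped early:** It hit its 18 N force limit about 9 mm short of its target, probably from the finger or flap pressing near the hinge. The battery had already fallen by then.
- **Fingertip reach:** With the gripper open, the fingertips were about 3 mm ahead of the TCP, not the nominal 17 mm. A touch on the shelf confirmed this before I pushed.
- **Picture difference:** The before and after top views also differ slightly away from the battery (290 pixels in all). I put that down to the arm's shadow and did not trace it.
- **Battery in the tub:** I saw it drop past the flap's edge, but could not see it once the flap had closed.

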